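# Change a twin-hopper coffee grinder over to its other coffee

### The job

Change the grinder over to the coffee in its other hopper: push the slide gate that now stands out fully home until it is seated, and only then pull the other hopper's gate out as far as it goes, so that the two coffees never run in together. Leave the moka bottoms, the funnel, and the cup on its warmer plate where they stand, and let go of the gates at the end.

Things in the scene. Friction and masses are not known exactly. Their poses are not given: they have to be found in the camera images.
- grip_a (a point): Pull grip of the gate that stands out (open) at the start, on either the left or right hopper: black upright plate 64 mm wide across the machine, 16 mm thick front to back, 42 mm tall, on the outer end of a steel blade 56 mm wide and 4 mm thick. Site at the plate's centre, 229 mm high (plate top 250, blade top 213). Its x axis points into the machine (push-home way), y along the plate, z up.
- grip_b (a point): Pull grip of the other gate, home (shut) at the start, 124 mm to one side: black upright plate 64 mm wide across the machine, 16 mm thick front to back, 42 mm tall, on the outer end of a steel blade 56 mm wide and 4 mm thick. Site at the plate's centre, 229 mm high (plate top 250, blade top 213). Its x axis points into the machine (push-home way), y along the plate, z up.
- gate_a (a joint): Slide of the gate that stands 0.034 to 0.050 m out at the start. 0 = home (shut), 0.050 m = fully out, firm stops; grows as it is drawn out of the machine's front, level. A sprung detent at each end takes 5 to 9 N to break out of, and as much to get past (13 to 8 mm before the stop); it draws the gate to the stop only over the last 2 mm or so. Elsewhere about 1.5 N of rubbing holds it.
- gate_b (a joint): Slide of the gate that is home at the start. 0 = home (shut), 0.050 m = fully out, firm stops; grows as it is drawn out of the machine's front, level. A sprung detent at each end takes 5 to 9 N to break out of, and as much to get past (13 to 8 mm before the stop); it draws the gate to the stop only over the last 2 mm or so. Elsewhere about 1.5 N of rubbing holds it.
- hopper_a: The hopper above the gate that stands out at the start: round steel hopper, 108 mm across, black lid, top at 373 mm; origin on its axis at 197 mm, axes as the grip's. From its wall to the grip's back face, above the blade, 70 mm is free with the gate home, 120 mm with it out, open from above; its 122 mm long gate frame (top at 229 mm) juts 7 mm past the wall.
- hopper_b: The hopper above the gate that is home at the start: round steel hopper, 108 mm across, black lid, top at 373 mm; origin on its axis at 197 mm, axes as the grip's. From its wall to the grip's back face, above the blade, 70 mm is free with the gate home, 120 mm with it out, open from above; its 122 mm long gate frame (top at 229 mm) juts 7 mm past the wall.
- grinder: Fixed coffee grinder, grey body 215 mm wide; its light grey foot, 230 mm wide, reaches 160 mm in front of the origin as a tray, under a spout. A deck at 197 mm carries the two hoppers, 62 mm left and right of the origin. Origin at its centre on the ledge; x to its back, y to the left as seen from the front, z up. A timer dial 60 mm across sticks on its right flank.
- moka_low_mid (a point): Lower of two stacked aluminium moka bottoms: open round pot, 84 mm across at the foot, 70 mm tall, loose; the point is at its centre, z up.
- moka_top_mid (a point): Upper of the two stacked moka bottoms, same size, standing on the lower one's rim; the point is at its centre, z up.
- funnel_mid (a point): Aluminium funnel filter standing upside down on its rim: 61 mm across, its stem up, 75 mm tall, loose; the point is on its axis half-way up, z up.
- cup_mid (a point): Brown glazed espresso cup, 68 mm across the mouth, 60 mm tall, with a small handle, loose on the warmer plate; the point is at its centre, z up.
- warmer: Fixed stainless cup warmer plate, 150 by 190 mm, 30 mm high; origin at the centre of its underside.
Things that resemble listed ones, but are neither listed nor needed, are in the scene too. Leave any red look-alike of the part that bears funnel_mid alone.

How it is judged:
By the outcome, as a careful person would: the job done as asked, in the order asked, and still so for the second after the job is handed in, with the robot touching nothing.
It also fails if it takes over 38 s, if anything falls off the work surface, if the arm or the gripper's body presses on something with over 40 N, if the wrist force passes 120 N, or if a joint passes its speed limit or range.

### The arm

A 6-joint arm with a two-finger parallel gripper is mounted at the origin on the work surface. World frame = base frame: x ahead of the robot, y to its left, z up, the work surface at z = 0. Lengths are in m, angles in rad, forces in N, time in s.
With the tool pointing down it reaches from about 0.25 to 0.725 m from the base axis. Payload 9.7 kg.
Tool frame: the origin (TCP) lies at the very end of the fingers, on their centre line; the grasp point (between the pads) lies 19 mm behind it; z points along the fingers, y is the direction in which the jaws open and shut (so a half turn about z gives the same grasp; the last joint's range is limited). The gripper opens to 85 mm and grips with 20 to 120 N. Pads are 22 mm wide; open, the fingers measure 114 mm over their backs; the gripper's body (76 mm by 85 mm) begins 54 mm behind the grasp point. The pads swing forward as they close: fully open they stand 13 mm farther back than shut.
Start: joints at [1.156, 0.087, 0.176, 1.66, 0, 1.571], TCP at [0.222, 0.503, 0.231] pointing down, gripper open.
Joint ranges: [-3.13, 3.13], [-0.85, 1.81], [-1.15, 1.24], [-2.2, 2.28], [-1.44, 1.52], [-3.14, 3.14]. Speed limits (rad/s): [2.22, 2.22, 2.57, 3.14, 3.14, 3.14].

### API

Orientations are given as a unit quaternion [x, y, z, w].
In Python, from plant import ctrl gives the robot as it stands.
- The arm moves only by the tool apply_moves, never from a script. Its argument "targets" is one flat list of numbers, 7 for each row, row after row: the finger opening in mm, from 0 to 85.4, then the shift along the tool's x, y, z in mm, then the turn, a rotation vector about the tool's x, y, z in rad. A call has exactly 5 rows; each row shifts and turns the commanded pose from where the row before left it, along the tool's axes as they then stand; what a row does not reach is not made up. A row lasts 1/10 s, in which the tool goes at most 50 mm and 8.59 degrees, less where a joint would pass 70% of its speed; a pose out of reach is approached as far as the arm can. A call with a gripper value outside its range is refused whole. The fingers move at their own pace and stop on an object; "force" is the grip in N (left out, the last holds). Time passes only in rows, so rows that do not move let the fingers close, or fill a call up. It gives the time, the measured TCP pose, the force and the opening at its end, in the units of the state.
- ctrl.get_obs(): the state, without advancing time (a new reading comes with each control period).
- ctrl.grab_frame(name): name is "side" or "top"; returns the picture (480x640x3 uint8, red, green, blue); there is no depth.
- ctrl.camera_info(name): a dict with "camera_matrix" (3x3 intrinsics, pixels), "k1" (the pictures are not rectified: a ray, as slopes to the right and down, at radius r is drawn at 1 + k1 r^2 times it, then the intrinsics apply), "rvec" (rotation vector, rad) and "tvec" (3), from world to camera coordinates, as OpenCV has them. Camera axes: x right, y down, z forward; pixel columns grow to the right and rows downward; lengths in m; the calibration is good to about 2 mm. A picture is of the moment at which its call begins. camera_info takes no time and is no camera call.
- ctrl.job_done(): hands the job in, once; it reports no verdict.
The state is a dict: "time": time; "joints": joint angles; "joint_vel": joint speeds; "tau": joint torques, N m; "tcp_pos": TCP position; "tool_rot": TCP orientation; "contact_force": force on the tool from outside, world axes, zero at the start; "moment": the same for the moment, N m; "gripper_width": opening from 0.0 (shut) to 1.0 (fully open).
Only numpy, scipy, OpenCV 4.12 (cv2) and the standard library are available. Lean on these libraries where they do the work, as an engineer would, in place of code of your own. Each camera call takes 0.05 s, during which the arm holds its last target.

## Working session

There is one attempt and no reset: what is moved stays moved. The work goes in short steps, Python scripts to look and compute and a tool call to move; the robot and the scene stay as the last step left them, time stands still between calls to the robot, and variables do not carry over. Pictures are saved under pics/ and viewed, and the job is handed in when it is done.

Besides the shell and the picture viewer there is one more tool, called after ">>>" as name(argument=value, ...) on one line, values as JSON. apply_moves: Moves the arm, as the interface text tells. Its arguments: {"type":"object","properties":{"targets":{"type":"array"},"force":{"type":"number"}},"required":["targets"]}

```bash
ls; mkdir -p pics
python3 - <<'E'
from plant import ctrl
import cv2
for n in ("side","top"):
    i=ctrl.camera_info(n); print(n,i)
    cv2.imwrite(f"pics/{n}0.png",ctrl.grab_frame(n)[:,:,::-1])
print(ctrl.get_obs())
E
```

```text
pics
side {'camera_matrix': array([[449.09583801,   0.        , 322.52949667],
       [  0.        , 449.09583801, 240.90858622],
       [  0.        ,   0.        ,   1.        ]]), 'k1': -0.006946047992449315, 'rvec': array([ 0.50184838,  2.75284884, -1.06451641]), 'tvec': array([ 0.55146745, -0.02726227,  1.19249717])}
top {'camera_matrix': array([[450.1656829 ,   0.        , 313.27389591],
       [  0.        , 450.1656829 , 238.15223061],
       [  0.        ,   0.        ,   1.        ]]), 'k1': -0.0517427155350232, 'rvec': array([ 2.09688408, -2.1161034 ,  0.23780248]), 'tvec': array([-0.02745638,  0.61552864,  1.09584758])}
{'time': 0.1, 'joints': array([ 1.15601054e+00,  8.74053609e-02,  1.75211563e-01,  1.65982284e+00,
       -2.71580516e-05,  1.57080169e+00]), 'joint_vel': array([-8.43965145e-05, -1.34673469e-03,  1.46699315e-03,  1.24404532e-03,
        4.46568670e-05,  1.46141056e-03]), 'tau': array([ 4.79227947e-04, -5.21560514e+01,  4.65654659e+01,  1.58971577e-02,
        2.81978686e-06,  5.79384178e-06]), 'tcp_pos': array([0.22156666, 0.50316064, 0.23065289]), 'tool_rot': array([ 2.05911938e-01,  9.78570335e-01, -5.99878853e-04, -1.12347501e-04]), 'contact_force': array([ 0.11443932, -0.59063488,  0.50513749]), 'moment': array([ 0.01252531,  0.02023579, -0.01257798]), 'gripper_width': 0.9984537913679205}
```

View pics/side0.png

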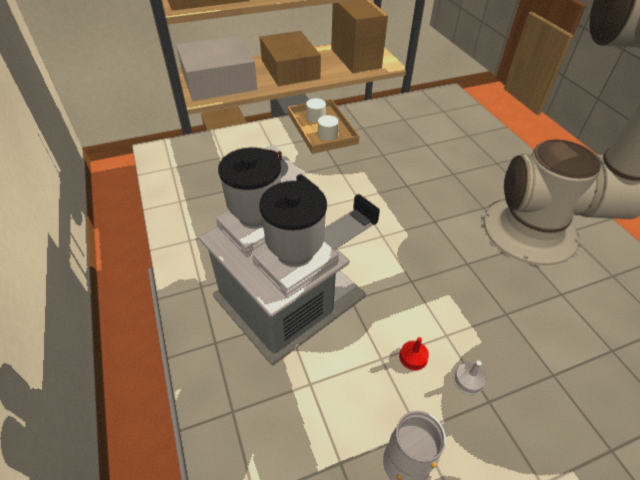

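View pics/top0.png

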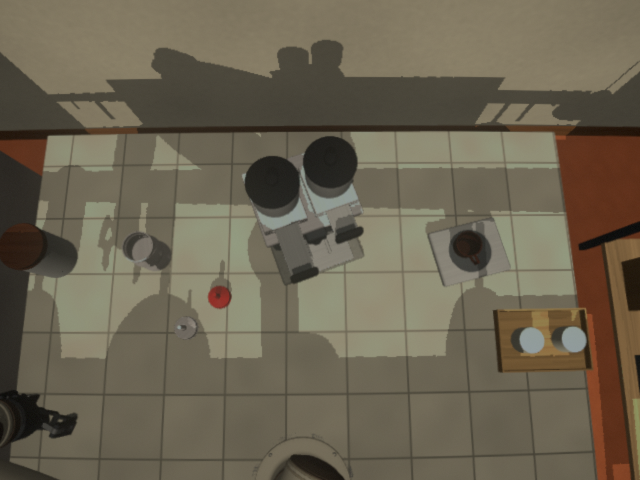

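The side view shows the open gate's grip at about (366,209). In the top view the open grip (A, left hopper) is at about (304,273) and the home grip (B) at about (348,234). The machine is slightly rotated. The funnel (185,328), red look-alike (219,297) and moka stack (143,248) are to the left, and the cup and warmer are to the right.

```bash
cat > h.py <<'E'
import numpy as np, cv2
from scipy.optimize import brentq
from plant import ctrl
def cam(n):
    i=ctrl.camera_info(n); R=cv2.Rodrigues(i['rvec'])[0]; return i['camera_matrix'],i['k1'],R,i['tvec']
def ray(n,uv):
    K,k1,R,t=cam(n)
    s=cv2.undistortPoints(np.array([[uv]],float),K,np.array([k1,0,0,0,0.]))[0,0]
    d=R.T@np.array([s[0],s[1],1]); return -R.T@t,d
def onz(n,uv,z):
    c,d=ray(n,uv); return c+d*(z-c[2])/d[2]
def proj(n,P):
    i=ctrl.camera_info(n)
    return cv2.projectPoints(np.array(P,float).reshape(-1,1,3),i['rvec'],i['tvec'],i['camera_matrix'],np.array([i['k1'],0,0,0,0.]))[0][:,0]
E
python3 - <<'E'
from h import *
im=cv2.imread('pics/top0.png')
cv2.imwrite('pics/c1.png',cv2.resize(im[130:290,235:375],None,fx=5,fy=5,interpolation=cv2.INTER_CUBIC)[200:,:][:600])
im=cv2.imread('pics/side0.png')
cv2.imwrite('pics/c2.png',cv2.resize(im[140:260,250:400],None,fx=5,fy=5,interpolation=cv2.INTER_CUBIC))
for n in("top","side"): print(ray(n,(320,240))[0])
E
```

```text
[ 0.36035841 -0.02718506  1.20412378]
[0.82434174 0.56703532 0.85196285]
```

View pics/c1.png

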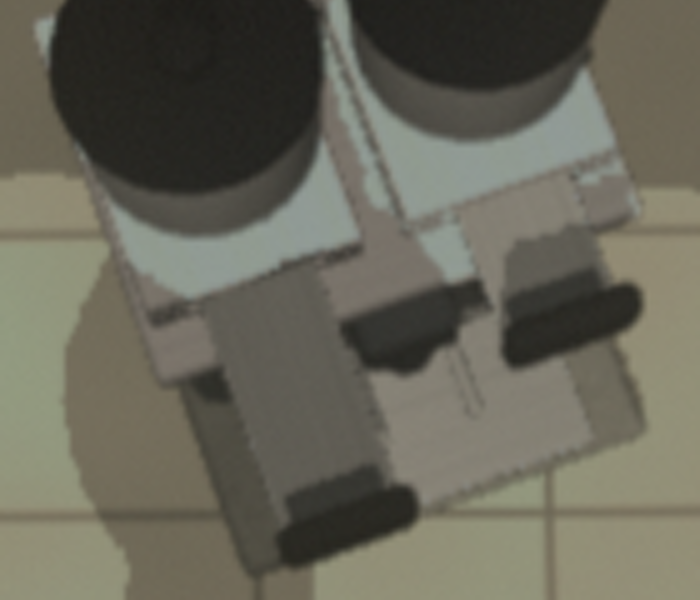

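View pics/c2.png

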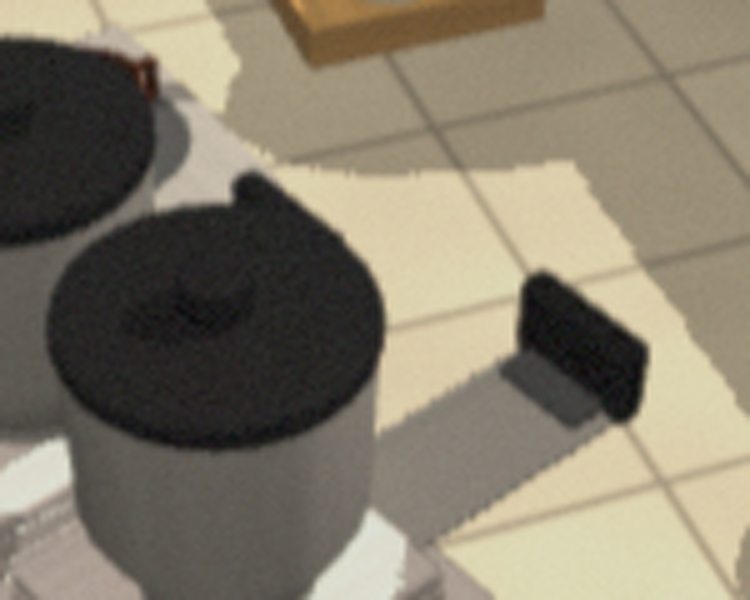

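Run:
```python
from h import *
im=cv2.imread('pics/top0.png')
g=im.max(axis=2)
for thr in (42,52):
  m=np.uint8(g<thr)*255; m[:130]=0;m[292:]=0;m[:,:235]=0;m[:,372:]=0
  n,l,s,c=cv2.connectedComponentsWithStats(m)
  for k in range(1,n):
    if s[k,4]<60: continue
    pts=np.argwhere(l==k)[:,::-1].astype(np.float32)
    z=.373 if s[k,4]>1000 else .25
    w=np.array([onz('top',p,z)[:2] for p in pts],np.float32)
    r=cv2.minAreaRect(w*1000)
    print(thr,s[k],c[k].round(1),'rect',np.round(r[0],1),np.round(r[1],1),round(r[2],1), 'circ',[np.round(q,1) for q in cv2.minEnclosingCircle(w*1000)])
```

```text
42 [ 304  137   52   50 2084] [329.6 161.6] rect [702.1 -65.1] [100.8 103.3] 89.6 circ [array([701.9, -65.1]), np.float64(53.1)]Traceback (most recent call last):
  File "<stdin>", line 11, in <module>
  File "h.py", line 11, in onz
    c,d=ray(n,uv); return c+d*(z-c[2])/d[2]
        ~~~^^^^^^
  File "h.py", line 7, in ray
    K,k1,R,t=cam(n)
             ~~~^^^
  File "h.py", line 5, in cam
    i=ctrl.camera_info(n); R=cv2.Rodrigues(i['rvec'])[0]; return i['camera_matrix'],i['k1'],R,i['tvec']
ValueError: time passes only in moves, steps and waits
```

```bash
sed -i 's/^def cam(n):/from functools import lru_cache\n@lru_cache(None)\ndef cam(n):/; s/    i=ctrl.camera_info(n)$/    K,k1,R,t=cam(n)/; s/,i\[.rvec.\],i\[.tvec.\],i\[.camera_matrix.\],np.array(\[i\[.k1.\]/,cv2.Rodrigues(R)[0],t,K,np.array([k1/' h.py; cat h.py
python3 - <<'E'
from h import *
im=cv2.imread('pics/top0.png')
g=im.max(axis=2)
for thr in (42,52):
  m=np.uint8(g<thr)*255; m[:130]=0;m[292:]=0;m[:,:235]=0;m[:,372:]=0
  n,l,s,c=cv2.connectedComponentsWithStats(m)
  for k in range(1,n):
    if s[k,4]<60: continue
    pts=np.argwhere(l==k)[:,::-1].astype(np.float32)
    z=.373 if s[k,4]>1000 else .25
    w=np.array([onz('top',p,z)[:2] for p in pts],np.float32)
    r=cv2.minAreaRect(w*1000)
    print(thr,s[k],c[k].round(1),'rect',np.round(r[0],1),np.round(r[1],1),round(r[2],1), 'circ',[np.round(q,1) for q in cv2.minEnclosingCircle(w*1000)])
E
```

```text
import numpy as np, cv2
from scipy.optimize import brentq
from plant import ctrl
from functools import lru_cache
@lru_cache(None)
def cam(n):
    i=ctrl.camera_info(n); R=cv2.Rodrigues(i['rvec'])[0]; return i['camera_matrix'],i['k1'],R,i['tvec']
def ray(n,uv):
    K,k1,R,t=cam(n)
    s=cv2.undistortPoints(np.array([[uv]],float),K,np.array([k1,0,0,0,0.]))[0,0]
    d=R.T@np.array([s[0],s[1],1]); return -R.T@t,d
def onz(n,uv,z):
    c,d=ray(n,uv); return c+d*(z-c[2])/d[2]
def proj(n,P):
    K,k1,R,t=cam(n)
    return cv2.projectPoints(np.array(P,float).reshape(-1,1,3),cv2.Rodrigues(R)[0],t,K,np.array([k1,0,0,0,0.]))[0][:,0]
42 [ 304  137   52   50 2084] [329.6 161.6] rect [702.1 -65.1] [100.8 103.3] 89.6 circ [array([701.9, -65.1]), np.float64(53.1)]
42 [ 246  157   53   51 2155] [272.  181.8] rect [660.4  48. ] [101.8 102.9] 89.5 circ [array([661.4,  47.2]), np.float64(53.2)]
52 [235 130 137   2 177] [292.5 130.2] rect [828.9 -10.9] [313.6   2.8] 89.5 circ [array([830.3, -10.9]), np.float64(156.8)]
52 [ 304  137   53   51 2160] [329.7 161.9] rect [701.1 -66. ] [102.7 105.3] 89.6 circ [array([701.8, -65.3]), np.float64(54.2)]
52 [ 245  156   54   52 2242] [272. 182.] rect [661.5  48.9] [103.5 105.2] 89.9 circ [array([660. ,  47.3]), np.float64(54.7)]
52 [336 228  27  15 235] [348.2 234.3] rect [ 583.1 -108.7] [20.7 62.1] 21.0 circ [array([ 581.3, -109.4]), np.float64(31.1)]
52 [304 233  22  11 110] [314.6 238.7] rect [573.5 -35.7] [20.5 46.1] 5.1 circ [array([581.6, -35. ]), np.float64(23.1)]
52 [291 268  27  15 225] [303.6 274.5] rect [496.  -10.6] [18.9 60.2] 20.2 circ [array([493.7, -11.4]), np.float64(30.1)]
```

```bash
cat >> h.py <<'E'
from scipy.spatial.transform import Rotation as Ro
yaw=np.radians(20.3)
mx=np.array([np.cos(yaw),np.sin(yaw),0]); my=np.array([-mx[1],mx[0],0])
def delta(P):
    o=ctrl.get_obs(); Rt=Ro.from_quat(o['tool_rot'])
    T=Ro.from_matrix(np.c_[-my*-1*-1 if 0 else np.cross(mx,[0,0,-1]),mx,[0,0,-1]])
    print('t',round(o['time'],2),'tcp',(o['tcp_pos']*1000).round(1),'F',o['contact_force'].round(1),'w',round(o['gripper_width'],3))
    print('shift tool mm',(Rt.inv().apply(np.array(P)-o['tcp_pos'])*1000).round(1),'turn',(Rt.inv()*T).as_rotvec().round(3))
E
python3 - <<'E'
from h import *
im=cv2.imread('pics/side0.png'); g=im.max(axis=2)
m=np.uint8(g<45)*255; m[:190]=0;m[230:]=0;m[:,:350]=0;m[:,385:]=0
n,l,s,c=cv2.connectedComponentsWithStats(m)
print(s,c)
def box(p): 
    return [p+a*8*mx/1000+b*32*my/1000+z*np.array([0,0,.021]) for a in(-1,1) for b in (-1,1) for z in(-1,1)]
for uv in [(357.5,195),(379,210),(354,210),(376,224)]:
    print('side',uv,(onz('side',uv,.25)*1000).round(1))
K=k=max(range(1,n),key=lambda k:s[k,4])
# centroid of A: silhouette centre ray vs z=.229
q=cv2.convexHull(np.argwhere(l==k)[:,::-1].astype(np.int32)); M=cv2.moments(q)
ct=(M['m10']/M['m00'],M['m01']/M['m00']); print(ct,'A side',(onz('side',ct,.229)*1000).round(1))
for nm,uv in(('A',(303.6,274.5)),('B',(348.2,234.3))): print(nm,'top',(onz('top',uv,.236)*1000).round(1),(onz('top',uv,.229)*1000).round(1))
# hopper lid rectified
for P in([.4985,-.0098,.229],[.586,-.108,.229]): print(proj('top',box(np.array(P))).round(1).tolist(),proj('side',box(np.array(P))).round(1).tolist())
delta([.4985,-.01,.33])
E
```

```text
[[     0      0    640    480 306824]
 [   354    195     25     29    376]] [[319.44291516 239.53767306]
 [366.08244681 208.75797872]]
side (357.5, 195) [506.3 -36.  250. ]
side (379, 210) [484.7  18.2 250. ]
side (354, 210) [530.5   1.6 250. ]
side (376, 224) [506.8  50.9 250. ]
(365.980734767025, 208.8687275985663) A side [496.2 -12.9 229. ]
A top [497.1 -10.5 236. ] [498.1 -10.4 229. ]
B top [ 585.7 -109.5  236. ] [ 587.3 -110.   229. ]
[[318.2, 273.9], [318.5, 271.1], [291.3, 284.1], [290.4, 281.7], [315.7, 267.3], [315.8, 264.2], [288.8, 277.4], [287.8, 274.8]] [[356.6, 207.6], [358.1, 192.5], [378.7, 224.3], [381.0, 209.1], [351.0, 211.1], [352.4, 195.9], [373.2, 228.0], [375.3, 212.8]]
[[361.0, 235.3], [363.0, 231.0], [334.8, 245.1], [335.7, 241.1], [358.3, 228.9], [360.2, 224.3], [332.2, 238.6], [333.0, 234.4]] [[301.5, 188.0], [301.1, 172.8], [320.9, 203.2], [321.1, 188.0], [295.8, 191.1], [295.2, 175.9], [315.1, 206.6], [315.2, 191.4]]
t 0.1 tcp [221.6 503.2 230.7] F [ 0.1 -0.6  0.5] w 0.998
shift tool mm [-460.3 -358.2  -98.9] turn [-0.001  0.001  0.802]
```

>>> apply_moves(targets=[60,0,0,-40,0,0,0,60,0,0,-40,0,0,0,60,-30,-24,-20,0,0,0,60,-30,-24,0,0,0,0.1,60,-30,-20,0,0,0,0.1], force=40)

```text
time: 0.6
tcp_pos: [0.274, 0.4022, 0.3316]
tool_rot: [0.304, 0.953, 0.0, 0.0]
contact_force: [0.7, 0.7, -0.5]
gripper_width: 0.704
```

```bash
python3 -c "
from h import *
delta([.4967,-.0115,.33])"
```

```text
t 0.6 tcp [274.  402.2 331.6] F [ 0.7  0.7 -0.5] w 0.704
shift tool mm [-421.2 -208.1    1.5] turn [ 0.001 -0.     0.598]
```

>>> apply_moves(targets=[60,-36,-16,0,0,0,0.1,60,-36,-10,0,0,0,0.1,60,-38,-6,0,0,0,0.1,60,-38,-4,0,0,0,0.1,60,-38,0,0,0,0,0.1])

```text
time: 1.1
tcp_pos: [0.3766, 0.2401, 0.3311]
tool_rot: [0.531, 0.848, -0.0, -0.0]
contact_force: [0.4, 0.6, 0.0]
gripper_width: 0.702
```

```bash
python3 -c "
from h import *
delta([.4967,-.0115,.33])"
```

```text
t 1.1 tcp [376.6 240.1 331.1] F [0.4 0.6 0. ] w 0.702
shift tool mm [-278.8   -1.8    1.1] turn [-0.     0.     0.098]
```

>>> apply_moves(targets=[60,-40,5,0,0,0,0.098,60,-40,5,0,0,0,0,60,-40,5,0,0,0,0,60,-40,5,0,0,0,0,60,-40,5,0,0,0,0])

```text
time: 1.6
tcp_pos: [0.4734, 0.0633, 0.3311]
tool_rot: [0.57, 0.822, -0.0, -0.0]
contact_force: [1.1, 0.3, 0.1]
gripper_width: 0.701
```

```bash
python3 -c "
from h import *
delta([.4967,-.0115,.33])"
```

```text
t 1.6 tcp [473.4  63.3 331.1] F [1.1 0.3 0.1] w 0.701
shift tool mm [-78.2  -4.4   1.1] turn [-0.    -0.     0.004]
```

>>> apply_moves(targets=[60,-40,-2,0,0,0,0,60,-38,-2,0,0,0,0.004,60,0,0,25,0,0,0,60,0,0,20,0,0,0,60,0,0,0,0,0,0])

```text
time: 2.1
tcp_pos: [0.4958, -0.0099, 0.2835]
tool_rot: [0.572, 0.82, -0.001, -0.002]
contact_force: [0.8, -0.2, 0.1]
gripper_width: 0.7
```

```bash
python3 -c "
from h import *
delta([.4967,-.0115,.222])
s=ctrl.grab_frame('side');t=ctrl.grab_frame('top')
a=np.hstack([cv2.resize(s[110:260,250:450],(400,300)),cv2.resize(t[150:300,220:420],(400,300))])
cv2.imwrite('pics/p1.png',a[:,:,::-1])"
```

```text
t 2.1 tcp [495.8  -9.9 283.5] F [ 0.8 -0.2  0.1] w 0.7
shift tool mm [-1.9  0.6 61.5] turn [-0.004 -0.002 -0.001]
```

View pics/p1.png

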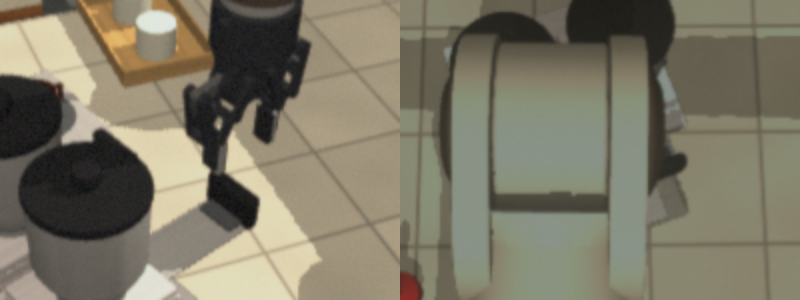

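The fingers straddle the plate: in the crop, the finger tips are at (215,165) and (263,135), and plate A is at about (233,200). I'm descending.

>>> apply_moves(targets=[60,-2,1,20,0,0,0,60,0,0,20,0,0,0,60,0,0,18,0,0,0,60,0,0,3,0,0,0,60,0,0,0,0,0,0])

```text
time: 2.7
tcp_pos: [0.4983, -0.0108, 0.2262]
tool_rot: [0.571, 0.821, 0.0, 0.0]
contact_force: [-0.5, 0.2, -0.3]
gripper_width: 0.703
```

```bash
python3 -c "
from h import *
delta([.4967,-.0115,.222])
s=ctrl.grab_frame('side')
a=cv2.resize(s[130:260,270:440],(680,520),interpolation=2)
cv2.imwrite('pics/p2.png',a[:,:,::-1])"
```

```text
t 2.7 tcp [498.3 -10.8 226.2] F [-0.5  0.2 -0.3] w 0.703
shift tool mm [-0.1 -1.7  4.2] turn [0.001 0.    0.   ]
```

View pics/p2.png

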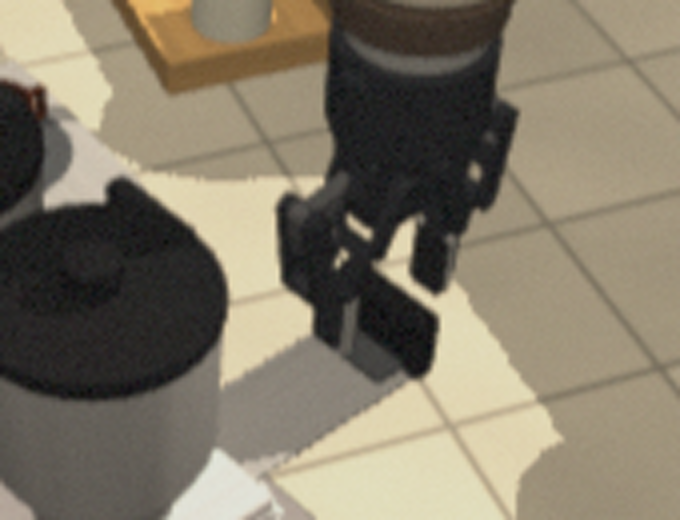

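The fingers are on both sides of the plate (crop 345,330 and 440,270), with the plate between them. I'm closing gently.

>>> apply_moves(targets=[16,0,0,0,0,0,0,10,0,0,0,0,0,0,10,0,0,0,0,0,0,10,0,0,0,0,0,0,10,0,0,0,0,0,0], force=40)

```text
time: 3.25
tcp_pos: [0.4982, -0.0112, 0.226]
tool_rot: [0.572, 0.82, 0.0, 0.0]
contact_force: [-1.5, -0.5, 5.8]
gripper_width: 0.177
```

>>> apply_moves(targets=[10,0,6,0,0,0,0,10,0,8,0,0,0,0,10,0,8,0,0,0,0,10,0,8,0,0,0,0,10,0,5,0,0,0,0])

```text
time: 3.75
tcp_pos: [0.532, 0.0011, 0.226]
tool_rot: [0.572, 0.82, 0.0, 0.001]
contact_force: [-0.5, -3.1, 6.9]
gripper_width: 0.177
```

>>> apply_moves(targets=[10,0,4,0,0,0,0,10,0,4,0,0,0,0,10,0,3,0,0,0,0,10,0,0,0,0,0,0,10,0,0,0,0,0,0])

```text
time: 4.25
tcp_pos: [0.5428, 0.005, 0.226]
tool_rot: [0.572, 0.821, 0.001, 0.001]
contact_force: [4.5, 0.2, 4.9]
gripper_width: 0.179
```

>>> apply_moves(targets=[10,0,1,0,0,0,0,10,0,1,0,0,0,0,10,0,1,0,0,0,0,10,0,0,0,0,0,0,10,0,0,0,0,0,0])

```text
time: 4.75
tcp_pos: [0.544, 0.0054, 0.226]
tool_rot: [0.572, 0.82, -0.0, 0.0]
contact_force: [-3.9, -3.5, 7.2]
gripper_width: 0.176
```

>>> apply_moves(targets=[10,0,1,0,0,0,0,10,0,0,0,0,0,0,10,0,1,0,0,0,0,10,0,0,0,0,0,0,10,0,0,0,0,0,0])

```text
time: 5.25
tcp_pos: [0.5441, 0.0055, 0.226]
tool_rot: [0.572, 0.82, -0.002, -0.001]
contact_force: [-13.2, -7.2, 11.2]
gripper_width: 0.175
```

It has stopped at a hard stop, with travel of about 48.7 mm and the force rising. I'll press 1 mm more to confirm, then back off the preload and release.

>>> apply_moves(targets=[10,0,1,0,0,0,0,10,0,0,0,0,0,0,10,0,0,0,0,0,0,10,0,0,0,0,0,0,10,0,0,0,0,0,0])

```text
time: 5.75
tcp_pos: [0.5441, 0.0055, 0.226]
tool_rot: [0.572, 0.82, -0.003, -0.001]
contact_force: [-19.8, -9.4, 12.6]
gripper_width: 0.174
```

>>> apply_moves(targets=[20,0,0,0,0,0,0,40,0,0,0,0,0,0,56,0,0,0,0,0,0,56,0,0,0,0,0,0,56,0,0,0,0,0,0])

```text
time: 6.25
tcp_pos: [0.5471, 0.0071, 0.225]
tool_rot: [0.571, 0.821, -0.0, -0.0]
contact_force: [-0.1, -0.4, -0.0]
gripper_width: 0.654
```

```bash
python3 -c "
from h import *
delta([.5865,-.1098,.29])
s=ctrl.grab_frame('side')
a=cv2.resize(s[110:240,250:420],(680,520),interpolation=2)
cv2.imwrite('pics/p3.png',a[:,:,::-1])"
```

```text
t 6.25 tcp [547.1   7.1 225. ] F [-0.1 -0.4 -0. ] w 0.654
shift tool mm [-123.3   -3.6  -65. ] turn [-0. -0. -0.]
```

View pics/p3.png

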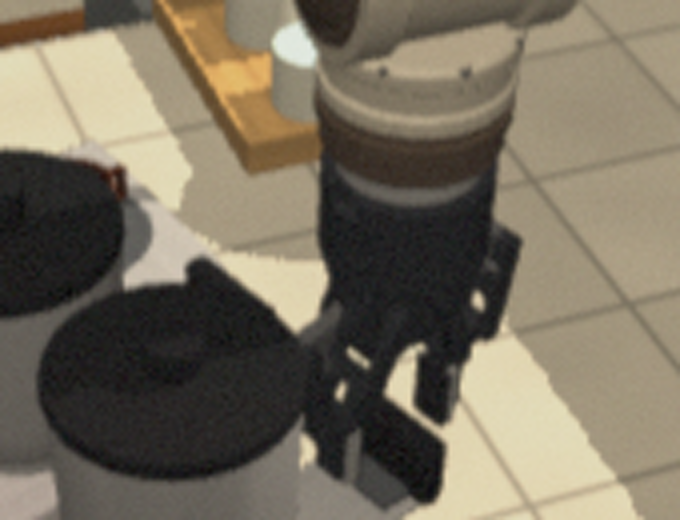

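>>> apply_moves(targets=[60,0,0,-25,0,0,0,60,0,0,-25,0,0,0,60,0,0,-15,0,0,0,60,-30,-1,0,0,0,0,60,-32,-1,0,0,0,0])

```text
time: 6.8
tcp_pos: [0.5671, -0.0519, 0.2912]
tool_rot: [0.571, 0.821, 0.0, 0.001]
contact_force: [0.9, 0.0, -0.1]
gripper_width: 0.698
```

>>> apply_moves(targets=[60,-31,-1,0,0,0,0,60,-31,-1,0,0,0,0,60,0,0,0,0,0,0,60,0,0,0,0,0,0,60,0,0,0,0,0,0])

```text
time: 7.3
tcp_pos: [0.5861, -0.1101, 0.2904]
tool_rot: [0.571, 0.821, 0.0, -0.0]
contact_force: [0.5, -0.2, 0.7]
gripper_width: 0.703
```

```bash
python3 -c "
from h import *
delta([.587,-.1105,.226])
s=ctrl.grab_frame('side');t=ctrl.grab_frame('top')
a=np.hstack([cv2.resize(s[110:260,250:450],(400,300)),cv2.resize(t[150:300,220:420],(400,300))])
cv2.imwrite('pics/p4.png',a[:,:,::-1])"
```

```text
t 7.3 tcp [ 586.1 -110.1  290.4] F [ 0.5 -0.2  0.7] w 0.703
shift tool mm [-0.7  0.7 64.4] turn [ 0. -0.  0.]
```

View pics/p4.png

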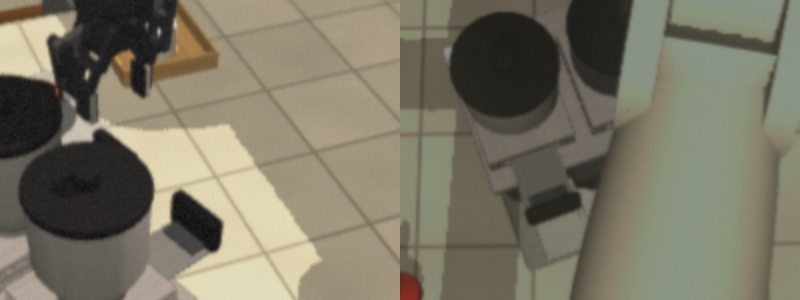

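The side crop shows gate A short now, with its plate at (196,222). In the top crop the plate is at (554,207). I'll check numerically that A is home.

Run:
```python
from h import *
im=ctrl.grab_frame('top'); g=im.max(axis=2)
for thr in(45,52):
  m=np.uint8(g<thr)*255; m[:240]=0;m[268:]=0;m[:,:278]=0;m[:,311:]=0
  n,l,s,c=cv2.connectedComponentsWithStats(m)
  for k in range(1,n):
    if s[k,4]<80: continue
    A=onz('top',c[k],.236)*1000
    B=np.array([585.7,-109.5,236])
    print(s[k],c[k].round(1),A.round(1),'A-B along',((A-B)@mx).round(1),'lat',((A-B)@my).round(1))
```

```text
[283 247  27  15 225] [295.8 253.4] [543.8   6.3 236. ] A-B along 0.9 lat 123.1
[283 244  27  18 303] [295.5 252.2] [546.5   7.  236. ] A-B along 3.6 lat 122.9
```

A now sits level with home gate B, within about 1 mm, so A is home. I'm descending on B.

>>> apply_moves(targets=[56,0,0,20,0,0,0,56,0,0,20,0,0,0,56,0,0,18,0,0,0,56,0,0,6,0,0,0,56,0,0,0,0,0,0])

```text
time: 7.95
tcp_pos: [0.5858, -0.1102, 0.2259]
tool_rot: [0.571, 0.821, -0.0, -0.0]
contact_force: [-0.8, 0.2, 0.1]
gripper_width: 0.658
```

>>> apply_moves(targets=[16,0,0,0,0,0,0,10,0,0,0,0,0,0,10,0,0,0,0,0,0,10,0,0,0,0,0,0,10,0,0,0,0,0,0], force=50)

```text
time: 8.45
tcp_pos: [0.586, -0.111, 0.2274]
tool_rot: [0.572, 0.82, 0.0, 0.0]
contact_force: [-4.0, -0.5, 6.4]
gripper_width: 0.179
```

Gripped on the 16 mm plate. I'm pulling it out.

>>> apply_moves(targets=[10,0,-4,0,0,0,0,10,0,-6,0,0,0,0,10,0,-8,0,0,0,0,10,0,-8,0,0,0,0,10,0,-8,0,0,0,0])

```text
time: 8.95
tcp_pos: [0.5546, -0.1223, 0.2274]
tool_rot: [0.572, 0.821, 0.001, 0.001]
contact_force: [0.7, 3.2, 5.8]
gripper_width: 0.174
```

>>> apply_moves(targets=[10,0,-5,0,0,0,0,10,0,-4,0,0,0,0,10,0,-4,0,0,0,0,10,0,0,0,0,0,0,10,0,0,0,0,0,0])

```text
time: 9.45
tcp_pos: [0.5418, -0.127, 0.2274]
tool_rot: [0.572, 0.82, 0.0, 0.0]
contact_force: [-3.2, 2.5, 8.3]
gripper_width: 0.174
```

>>> apply_moves(targets=[10,0,-1,0,0,0,0,10,0,-1,0,0,0,0,10,0,-1,0,0,0,0,10,0,0,0,0,0,0,10,0,0,0,0,0,0])

```text
time: 9.95
tcp_pos: [0.5394, -0.1278, 0.2274]
tool_rot: [0.572, 0.821, 0.001, 0.001]
contact_force: [-1.4, 3.0, 8.0]
gripper_width: 0.177
```

>>> apply_moves(targets=[10,0,-1,0,0,0,0,10,0,0,0,0,0,0,10,0,-1,0,0,0,0,10,0,0,0,0,0,0,10,0,0,0,0,0,0])

```text
time: 10.45
tcp_pos: [0.5389, -0.128, 0.2274]
tool_rot: [0.571, 0.821, 0.002, 0.001]
contact_force: [6.9, 5.6, 4.7]
gripper_width: 0.176
```

>>> apply_moves(targets=[10,0,-1,0,0,0,0,10,0,0,0,0,0,0,10,0,0,0,0,0,0,10,0,0,0,0,0,0,10,0,0,0,0,0,0])

```text
time: 10.95
tcp_pos: [0.5388, -0.128, 0.2274]
tool_rot: [0.571, 0.821, 0.002, 0.002]
contact_force: [10.9, 7.9, 4.1]
gripper_width: 0.176
```

The gate is at its out stop after 50.1 mm, with the force rising and no further travel. I'm releasing, raising and retreating.

>>> apply_moves(targets=[20,0,0,0,0,0,0,40,0,0,0,0,0,0,60,0,0,0,0,0,0,60,0,0,0,0,0,0,60,0,0,0,0,0,0])

```text
time: 11.45
tcp_pos: [0.5363, -0.1292, 0.2262]
tool_rot: [0.572, 0.821, -0.0, -0.0]
contact_force: [0.2, 0.1, 0.2]
gripper_width: 0.7
```

>>> apply_moves(targets=[60,0,0,-25,0,0,0,60,0,0,-35,0,0,0,60,0,0,-35,0,0,0,60,0,-30,-20,0,0,0,60,0,-40,0,0,0,0])

```text
time: 11.95
tcp_pos: [0.4714, -0.1535, 0.3432]
tool_rot: [0.571, 0.821, 0.0, 0.001]
contact_force: [0.6, -0.2, 1.2]
gripper_width: 0.703
```

>>> apply_moves(targets=[60,-20,-40,0,0,0,0,60,-40,-20,0,0,0,0,60,-40,0,0,0,0,0,60,-40,0,0,0,0,0,60,-40,0,0,0,0,0])

```text
time: 12.45
tcp_pos: [0.4768, -0.3447, 0.3416]
tool_rot: [0.572, 0.82, -0.0, 0.0]
contact_force: [1.1, 1.4, 1.0]
gripper_width: 0.704
```

Run:
```python
from h import *
delta([.5,-.1,.3])
s=ctrl.grab_frame('side');t=ctrl.grab_frame('top')
cv2.imwrite('pics/s5.png',s[:,:,::-1]);cv2.imwrite('pics/t5.png',t[:,:,::-1])
g=t.max(axis=2)
m=np.uint8(g<48)*255; m[:215]=0;m[292:]=0;m[:,:235]=0;m[:,400:]=0
n,l,st,c=cv2.connectedComponentsWithStats(m)
for k in range(1,n):
    if 80<st[k,4]<500: print(st[k],c[k].round(1),(onz('top',c[k],.236)*1000).round(1))
```

```text
t 12.45 tcp [ 476.8 -344.7  341.6] F [1.1 1.4 1. ] w 0.704
shift tool mm [221.6 106.4  41.5] turn [ 0.     0.001 -0.001]
[283 246  27  16 227] [295.9 253.5] [543.6   6.2 236. ]
[344 249  27  14 198] [356.8 255.1] [ 538.8 -127.1  236. ]
```

View pics/t5.png

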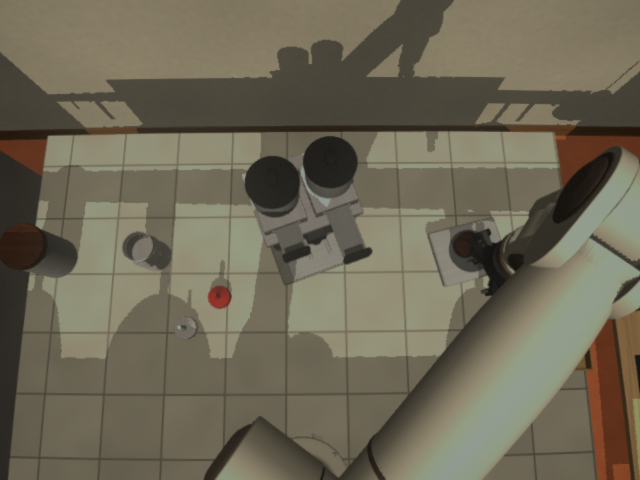

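View pics/s5.png

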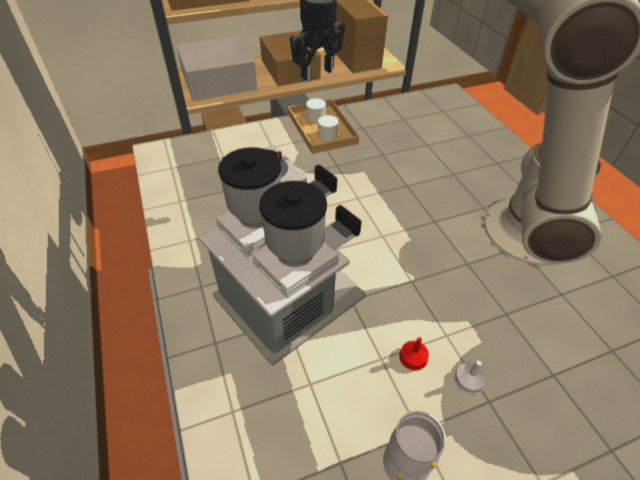

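In the top view, plate A is home at (296,253) and plate B is out at (357,255). The other objects are where they stood, and the gripper is clear at z = 0.34 m.

```bash
python3 -c "
from plant import ctrl
print(ctrl.job_done())"
```

```text
the job is handed in; nothing more can be done
None
```

The grinder is changed over: the open left gate (A) is pushed home and the right gate (B) is pulled fully out, in that order. I handed the job in at about 12.5 s of the 38 s allowed.

- **Gate A (now shut):** I gripped its plate and pushed until the hard stop, about 48.7 mm of travel. It gained no more travel under about 22 N of horizontal push. After I released it, the top camera put its plate level with the home plate of B to about 1 mm (3.6 mm at a looser image threshold). It had not moved when I checked again at the end.
- **Gate B (now open):** I started pulling only after A was confirmed home. The gripper travelled 50.1 mm to the out stop, with about 13 N and no further movement. The last picture also gives 50.1 mm.
- **Surroundings:** By eye in the last pictures, the moka bottoms, funnel, red look-alike, cup and warmer stand where they were. The gripper is open and clear, above the cup side at z = 0.34 m, with wrist force back near zero (about 2 N).

No check failed. The hopper lids first came out about 3% too close together because I assumed the wrong lid height, so I did not use them to place the grips.

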